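# Load the pickle pots on the food warmer

## Robot

A 6-joint arm with a two-finger parallel gripper is mounted at the origin on the work surface. World frame = base frame: x ahead of the robot, y to its left, z up, the work surface at z = 0. Lengths are in m, angles in degrees, forces in N, time in s.
With the tool pointing down it reaches from about 0.225 to 0.875 m from the base axis. Payload 3.4 kg.
Tool frame: the origin (TCP) lies midway between the tips of the shut fingers; the grasp point (between the pads) lies behind it (bot.grip_depth is the z of the grasp point in the tool frame, in m); z points along the fingers, y is the line along which they close (so a half turn about z gives the same grasp; the last joint's range is limited). The gripper opens to 85 mm and grips with 20 to 120 N. Pads are 22 mm wide; open, the fingers measure 114 mm over their backs; the gripper's body (76 mm by 85 mm) begins 54 mm behind the grasp point. The pads swing forward as they close: fully open they stand 13 mm farther back than shut.
Start: joints at [-77.063, 15.808, 86.224, -0, 77.962, -6.933], TCP at [0.195, -0.541, 0.231] pointing down, gripper open.
Joint ranges: [-165.64, 165.64], [-43.16, 119.46], [12.63, 154.43], [-67.54, 247.53], [6.08, 155.33], [-154.97, 154.97]. Speed limits (degrees/s): [147.25, 147.25, 180, 180, 180, 180].

## Interface

Orientations are given as [roll, pitch, yaw] about the fixed x, y, z axes, in that order (R = Rz(yaw) Ry(pitch) Rx(roll)).
In Python, from station import bot gives the robot as it stands.
- The arm moves only by the shell command python3 -m jog 'ROWS' [OPENING] [FORCE]. ROWS is JSON, a list of rows, each a list of 2 entries, a list of its own where there are three numbers: the shift along the tool's x, y, z in m, then the turn, a rotation vector about the tool's x, y, z in degrees. In form: [[[x, y, z], [rx, ry, rz]], ...]. A call has 1 to 10 rows; each row shifts and turns the commanded pose from where the row before left it, along the tool's axes as they then stand; what a row does not reach is not made up. A row lasts 1/10 s, in which the tool goes at most 50 mm and 8.59 degrees, less where a joint would pass 70% of its speed; a pose out of reach is approached as far as the arm can. A call is refused whole if a number of a shift passes 0.05 or a number of a turn 8.59, either way. A call with a gripper value outside its range is refused whole. OPENING is the opening, from 0 (shut) to 1 (fully open), set as the call begins (- or left out, the last holds). The fingers move at their own pace and stop on an object; FORCE is the grip in N (left out, the last holds). Time passes only in rows, so rows that do not move let the fingers close. It gives the time, the measured TCP pose, the force, the opening and the grip force at its end, in the units of the state.
- bot.get_state(): the state, without advancing time (a new reading comes with each control period).
- bot.capture(name): name is "scene" or "top" or "wrist"; returns a dict with "img" (420x560x3 uint8, red, green, blue), "fx", "fy", "cx", "cy" (pixels), "k1" (the pictures are not rectified: a ray, as slopes to the right and down, at radius r is drawn at 1 + k1 r^2 times it, then the intrinsics apply), "R" (3x3) and "t" (3): a world point X has camera coordinates R X + t. Camera axes: x right, y down, z forward; pixel columns grow to the right and rows downward; lengths in m; the calibration is good to about 2 mm. A picture is of the moment at which its call begins. There is no depth.
- bot.sign_off(): hands the job in; it is judged then, once.
The state is a dict: "time": time; "joint_pos": joint angles; "joint_velocities": joint speeds; "effort": joint torques, N m; "eef_pos": TCP position; "tcp_rot": TCP orientation; "ft_force": force on the tool from outside, world axes, zero at the start; "wrist_torque": the same for the moment, N m; "gripper_width": finger opening in m; "grasp_force": force on a finger pad.
Only numpy, scipy, OpenCV 4.12 (cv2) and the standard library are available. Lean on these libraries where they do the work, as an engineer would, in place of code of your own. Each camera call takes 0.05 s, during which the arm holds its last target. There are 200 camera calls.

## Task

Get the pickle pots warming: first take the aluminium lid off the food warmer's plate and lay it wholly on the round cork mat, then unhook every pickle pot from the rack and stand them all upright and wholly on the warmer's plate. Only once they are all there, turn the warmer's dial until its white pointer line points at the red mark on the scale. Leave the bottle, the bowl and the measuring spoon where they are.

Things in the scene. Friction and masses are not known exactly. Their poses are not given: they have to be found in the camera images.
- pot0: Closed steel pickle pot, red band, 150-310 g, hung on a hook; may be absent. Origin: centre of its underside, z up. Body 60 mm wide (foot 52), 52 mm tall. A stiff 6 mm wire bail rises from both sides (local y +-26 mm) to a peak at z 135 mm; the hook passes under the peak along local x. Free height inside the bail 75 mm.
- pot1: Closed steel pickle pot, yellow band, 150-310 g, hung on a hook; may be absent. Origin: centre of its underside, z up. Body 60 mm wide (foot 52), 52 mm tall. A stiff 6 mm wire bail rises from both sides (local y +-26 mm) to a peak at z 135 mm; the hook passes under the peak along local x. Free height inside the bail 75 mm.
- pot2: Closed steel pickle pot, green band, 150-310 g, hung on a hook; may be absent. Origin: centre of its underside, z up. Body 60 mm wide (foot 52), 52 mm tall. A stiff 6 mm wire bail rises from both sides (local y +-26 mm) to a peak at z 135 mm; the hook passes under the peak along local x. Free height inside the bail 75 mm.
- pot0_knob (a point): Middle of that pot's grip: an upright wooden knob fixed above the bail's peak, 24 mm in diameter, from 140 to 180 mm above the pot's underside (this point at 160 mm).
- pot1_knob (a point): Middle of that pot's grip: an upright wooden knob fixed above the bail's peak, 24 mm in diameter, from 140 to 180 mm above the pot's underside (this point at 160 mm).
- pot2_knob (a point): Middle of that pot's grip: an upright wooden knob fixed above the bail's peak, 24 mm in diameter, from 140 to 180 mm above the pot's underside (this point at 160 mm).
- rack: Fixed rack, origin on the table: dark wooden foot (local x 40 to 110, y +-160 mm, 20 mm high) with three 8 mm steel hooks in a row along y. x points from the hook tips to the posts. A hung pot comes free when raised 50 to 65 mm (higher, its body meets the hook's arm) and then drawn off along the rack's -x by 80 mm or more.
- hook0 (a point): Seat of the hook at the rack's local y = -110 mm, 195 mm above the table. From a post 60 mm behind it (+x, 211 mm high, nothing above) an arm slopes down to the seat, then turns up to a tip 34 mm in front of it (rack's -x), its end 240 mm above the table.
- hook1 (a point): Seat of the middle hook (local y = 0), same shape.
- hook2 (a point): Seat of the hook at the rack's local y = +110 mm, same shape.
- warmer: Fixed white electric food warmer. Origin on the table under the centre of its plate; box covers local x +-100 mm, y -250 to +135 mm; top of plate and of panel 45 mm above the table. Dark plate at local x +-90, y +-120 mm; aluminium control panel centred at local y = -185 mm carries the dial.
- plate (a point): Centre of the top face of the warmer's dark plate (180 mm along local x, 240 mm along local y), axes as the warmer's.
- dial (a joint): Angle of the black dial in rad, 0 to 5.2, growing clockwise seen from above; at 0 its pointer line points along the warmer's -x. It stays where it is left (friction about 0.05 N m).
- dial_axis (a point): On the dial's axis at the top of its grip bar, 34 mm above the panel. The dial: a round skirt 60 mm in diameter and 8 mm high; on it a grip bar 52 mm long (along the pointer), 14 mm wide, top 34 mm above the panel. A white pointer line runs along one half of the bar's top.
- pointer (a point): Point that turns with the dial, 38 mm from its axis in the direction the pointer line points, 2 mm above the panel.
- mark (a joint): Angle of the red mark on the scale, in rad, counted as for the dial; the dial is right when both are equal. The robot cannot move it.
- red_mark (a point): The red mark on the panel (12 by 7 mm), 38 mm from the dial's axis, just outside the skirt.
- lid: Loose round aluminium lid lying on the warmer's plate, 120 mm in diameter, 130 g; origin at the centre of its underside. Rim 4 mm thick, 12 mm thick at the centre; a black upright knob 24 mm in diameter stands from 12 to 41 mm above the underside.
- mat: Fixed round cork mat, 160 mm in diameter, 4 mm thick; origin at the centre of its underside, on the table.
- bottle: Tall green glass bottle with stopper, 68 mm in diameter, 240 mm tall; origin at its foot. Leave alone.
- bowl: White ceramic bowl, 120 mm across, 50 mm high; origin at its foot. Leave alone.
- spoon: Pink plastic measuring spoon, 130 mm long, lying on the marble. Leave alone.
Things that resemble listed ones, but are neither listed nor needed, are in the scene too. Leave any pink look-alike of the pot0 alone. What is shaped like the pot2 but purple is not meant.

How it is judged:
By the outcome, as a careful person would: the job done as asked, in the order asked, and still so for the second after the job is handed in, with the robot touching nothing.
Of pot0, pot1, pot2 only 2 to 3 are there at a start; the rules pass over those that are not, and their reading is None.
At some moment in a run one of lid may be knocked a few centimetres aside while the robot is not near it.
Once in a run the grip may slacken for a moment while it holds something.
It also fails if it takes over 210 s, if anything falls off the work surface, if the arm or the gripper's body presses on something with over 40 N, if the wrist force passes 120 N, or if a joint passes its speed limit or range.

## Working session

There is one attempt and no reset: what is moved stays moved. The work goes in short steps, Python scripts to look and compute and a shell command to move; the robot and the scene stay as the last step left them, time stands still between calls to the robot, and variables do not carry over. Pictures are saved under pics/ and viewed, at most 14 in all, crops included, and the job is handed in when it is done.

```bash
ls; mkdir -p pics
cat > h.py <<'E'
import numpy as np, cv2, pickle
from station import bot
from scipy.spatial.transform import Rotation as Rn
def cap(n):
    c=bot.capture(n); pickle.dump(c,open(f'{n}.pkl','wb')); return c
def load(n): return pickle.load(open(f'{n}.pkl','rb'))
def save(img,name): cv2.imwrite('pics/'+name,cv2.cvtColor(np.ascontiguousarray(img),cv2.COLOR_RGB2BGR))
def ray(c,u,v):
    K=np.array([[c['fx'],0,c['cx']],[0,c['fy'],c['cy']],[0,0,1.]])
    d=np.array([(u-c['cx'])/c['fx'],(v-c['cy'])/c['fy']]); p=d.copy()
    for _ in range(30): p=d/(1+c['k1']*(p@p))
    R=np.array(c['R']);t=np.array(c['t'])
    return -R.T@t, R.T@np.array([p[0],p[1],1])
def onz(c,u,v,z):
    o,d=ray(c,u,v); return o+d*(z-o[2])/d[2]
def two(c1,p1,c2,p2):
    o1,d1=ray(c1,*p1);o2,d2=ray(c2,*p2)
    s=np.linalg.lstsq(np.c_[d1,-d2],o2-o1,rcond=None)[0]
    a=o1+s[0]*d1;b=o2+s[1]*d2
    return (a+b)/2,np.linalg.norm(a-b)
def proj(c,X):
    q=np.array(c['R'])@np.array(X)+np.array(c['t']);p=q[:2]/q[2];p=p*(1+c['k1']*(p@p))
    return p*[c['fx'],c['fy']]+[c['cx'],c['cy']]
def st():
    s=bot.get_state(); print({k:np.round(s[k],3).tolist() for k in ('time','joint_pos','eef_pos','tcp_rot','ft_force','gripper_width','grasp_force')})
    return s
def totool(dw):
    s=bot.get_state(); return Rn.from_euler('xyz',s['tcp_rot'],degrees=True).inv().apply(dw)
E
python3 - <<'E'
from h import *
st(); print(bot.grip_depth)
for n in ('scene','top','wrist'):
    c=cap(n); print(n,c['img'].shape,-np.array(c['R']).T@c['t'],c['fx'],c['k1'])
a=load('scene')['img'];b=load('top')['img']
save(cv2.resize(a,(800,600)),'scene0.png');save(cv2.resize(b,(800,600)),'top0.png')
E
```

```text
pics
{'time': 0.0, 'joint_pos': [-77.062, 15.849, 86.297, -0.001, 77.964, -6.932], 'eef_pos': [0.195, -0.54, 0.23], 'tcp_rot': [-179.891, -0.012, 19.87], 'ft_force': [0.929, -0.786, 0.25], 'gripper_width': 0.085, 'grasp_force': 0.0}
-0.0187
scene (420, 560, 3) [ 0.98876015 -0.68942915  0.80497785] 384.6574109071097 -0.04225750425775484
top (420, 560, 3) [0.4816318  0.01413614 1.2502178 ] 481.8994207491863 -0.04055656239835304
wrist (420, 560, 3) [ 0.25673466 -0.51796178  0.37208328] 344.33565515435293 -0.022919032433890204
```

View pics/scene0.png

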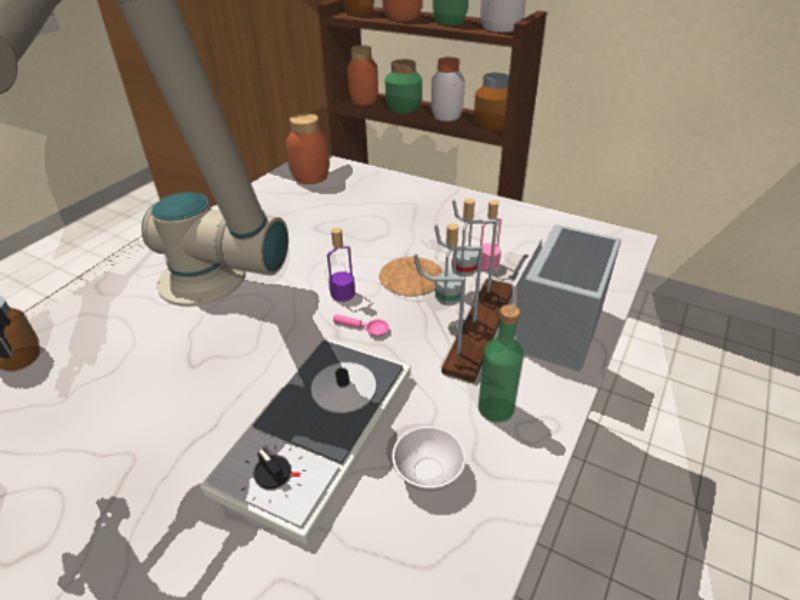

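View pics/top0.png

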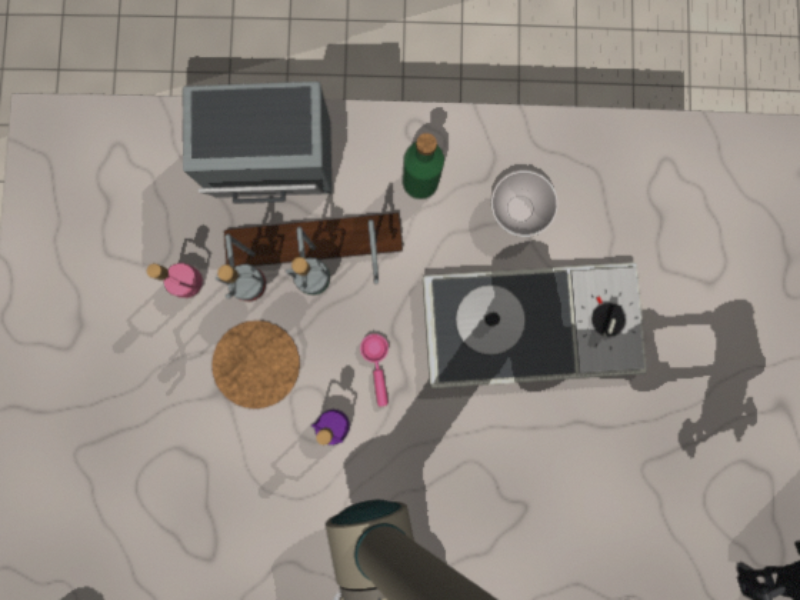

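The scene view shows two pots hung on the rack, with knobs at about (468,210) and (452,235), and one hook empty. A pink look-alike stands behind them at (490,250) and a purple one stands free at (340,285). The lid is on the plate at (343,385), the mat is at (410,275), and the dial is at (272,470) with its red mark at (296,474). Next I'll confirm the pots in an enlarged crop and measure.

Run:
```python
from h import *
s=load('scene');t=load('top')
A=cv2.resize(s['img'][130:270,270:390],(480,560),interpolation=cv2.INTER_CUBIC)
B=cv2.resize(t['img'][170:220,95:275],(0,0),fx=1.75,fy=5.6/2,interpolation=cv2.INTER_CUBIC)
B=cv2.resize(t['img'][180:290,400:460],(305,560),interpolation=cv2.INTER_CUBIC)
save(np.hstack([A,B]),'crop1.png')
def blobs(c,name,lo,hi,mn=8):
    h=cv2.cvtColor(c['img'],cv2.COLOR_RGB2HSV); m=cv2.inRange(h,lo,hi)
    n,l,stt,ce=cv2.connectedComponentsWithStats(m)
    print(name,[(stt[i][:].tolist(),ce[i].round(1).tolist()) for i in range(1,n) if stt[i][4]>=mn])
for c,n in((s,'scene'),(t,'top')):
    blobs(c,n+' wood',(12,110,120),(22,200,255),15)
    blobs(c,n+' red',(0,170,120),(6,255,255),4)
    blobs(c,n+' redH',(175,170,100),(180,255,255),4)
    blobs(c,n+' green',(40,60,30),(80,255,255),8)
    blobs(c,n+' dark',(0,0,0),(180,255,28),20)
```

```text
scene wood [([333, 60, 22, 10, 164], [344.0, 65.1]), ([202, 80, 21, 14, 153], [213.0, 85.0]), ([325, 140, 7, 13, 50], [328.5, 145.4]), ([343, 141, 5, 12, 39], [344.9, 145.7]), ([313, 157, 7, 14, 59], [316.7, 163.1]), ([232, 160, 7, 13, 54], [235.4, 165.2]), ([266, 180, 38, 27, 672], [283.1, 194.3]), ([293, 181, 16, 12, 114], [300.5, 186.7]), ([350, 213, 14, 10, 96], [356.3, 217.6])]
scene red [([205, 331, 5, 2, 9], [206.8, 331.4])]
scene redH []
scene green [([303, 0, 25, 18, 386], [314.7, 7.7]), ([270, 50, 25, 29, 650], [282.0, 64.0]), ([305, 204, 17, 7, 54], [312.7, 207.4]), ([335, 225, 31, 70, 1519], [350.0, 262.0])]
scene dark [([236, 258, 8, 12, 55], [239.1, 263.4]), ([182, 321, 19, 19, 56], [192.2, 331.7])]
top wood [([292, 94, 13, 13, 137], [298.2, 99.7]), ([205, 180, 10, 11, 87], [209.4, 185.1]), ([104, 185, 9, 9, 64], [107.8, 189.1]), ([153, 186, 10, 11, 84], [157.7, 190.7]), ([149, 225, 60, 61, 2779], [178.8, 255.0]), ([222, 301, 10, 10, 74], [226.5, 305.5])]
top red [([418, 209, 3, 3, 5], [419.0, 210.0])]
top redH []
top green [([283, 100, 28, 39, 765], [295.1, 120.0])]
top dark [([419, 213, 12, 20, 88], [424.4, 222.5]), ([340, 220, 9, 7, 42], [344.1, 223.0]), ([517, 393, 43, 27, 593], [540.8, 405.8])]
```

View pics/crop1.png

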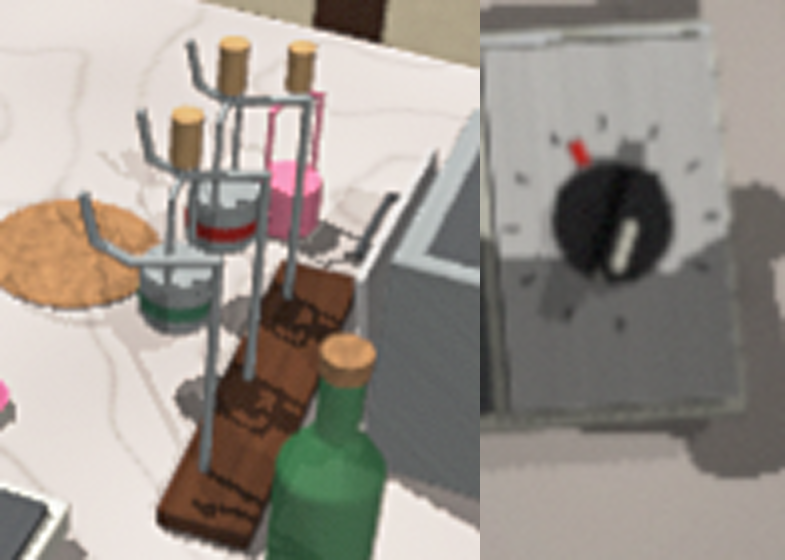

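The crop confirms a red-band pot on the far hook and a green-band pot on the middle hook. There's no yellow pot, and the pink and purple ones stand on the table. Dial (right half): the white line points down-left from the axis, and the red mark is at upper left (580,153).

Run:
```python
from h import *
s=load('scene');t=load('top')
f=560/800
P=lambda u,v,z:onz(t,u*f,v*f,z)
r=lambda x:np.round(x,4).tolist()
for n,a,b in(('green',(209.4,185.1),(316.7,163.1)),('red',(157.7,190.7),(328.5,145.4)),('pink',(107.8,189.1),(344.9,145.7)),('purple',(226.5,305.5),(235.4,165.2)),('lidknob',(344.1,223),(239.1,263.4))):
    x,e=two(t,a,s,b); print(n,r(x),r(e))
cs=[P(424,272,.045),P(637,262,.045),P(645,374,.045),P(431,385,.045)]
print('box',[r(c) for c in cs],[r(np.linalg.norm(cs[i]-cs[i-1])) for i in range(4)])
e=(cs[0]+cs[3]-cs[1]-cs[2]);print('warmer yaw (local y dir)',np.degrees(np.arctan2(-e[0],e[1])))
# lid
g=cv2.cvtColor(t['img'],cv2.COLOR_RGB2GRAY); 
print('lid',r(P(490,319.5,.05)),'dial skirt',r(onz(t,424.8,223.5,.053)))
# mat
h=cv2.cvtColor(t['img'],cv2.COLOR_RGB2HSV); m=cv2.inRange(h[200:310,130:230],(8,80,60),(24,220,255))
k=max(cv2.findContours(m,0,2)[0],key=cv2.contourArea);(cx,cy),ax,_=cv2.fitEllipse(k);print('mat',r(onz(t,cx+130,cy+200,.004)),ax,r(onz(t,cx+130+ax[0]/2,cy+200,.004)))
# rack foot (z .02) corners
for q in((224,229),(401,211),(403,248)): print('foot',r(P(*q,.02)))
print('mark',r(onz(t,419,210,.046)))
# hooks: scene crop coords -> px ; tips
for n,q in(('tip0',(85,198)),('tip1',(142,112)),('tip2',(190,42))): print(n,r(onz(s,270+q[0]/4,130+q[1]/4,.24)))
for n,q in(('post0',(216,264)),('post1',(266,176)),('post2',(308,100))): print(n,r(onz(s,270+q[0]/4,130+q[1]/4,.211)))
```

```text
green [0.6068, 0.1562, 0.2285] 0.0036
red [0.5924, 0.2669, 0.2263] 0.0032
pink [0.599, 0.3958, 0.1636] 0.0057
purple [0.3464, 0.1181, 0.1638] 0.0019
lidknob [0.5417, -0.1542, 0.075] 0.0021
box [[0.6233, -0.0374, 0.045], [0.6511, -0.4157, 0.045], [0.4534, -0.4298, 0.045], [0.4257, -0.054, 0.045]] [0.1982, 0.3793, 0.1983, 0.3769]
warmer yaw (local y dir) 4.209496790327993
lid [0.5422, -0.1544, 0.05] dial skirt [0.5475, -0.3593, 0.053]
mat [0.4537, 0.2614, 0.004] (59.951454162597656, 61.02259063720703) [0.4557, 0.1841, 0.004]
foot [0.6952, 0.3247, 0.02]
foot [0.7363, 0.0056, 0.02]
foot [0.6688, 0.0003, 0.02]
mark [0.5816, -0.3466, 0.046]
tip0 [0.5903, 0.0345, 0.24]
tip1 [0.5738, 0.1472, 0.24]
tip2 [0.5593, 0.2542, 0.24]
post0 [0.6797, 0.0466, 0.211]
post1 [0.6667, 0.1556, 0.211]
post2 [0.653, 0.2645, 0.211]
```

```bash
python3 -m jog '[[[0,0,0],[0,0,-7]],[[0,0,0],[0,0,-7]],[[0,0,0],[0,0,-7]],[[0,0,0],[0,0,-7]],[[0,0,0],[0,0,-7]],[[0,0,0],[0,0,-7]],[[0,0,0],[0,0,-7]],[[0,0,0],[0,0,-7]],[[0,0,0],[0,0,-7]],[[0,0,0],[0,0,-7]]]' 1 40
python3 -m jog '[[[0.03,0.027,0],[0,0,0]],[[0.03,0.027,0],[0,0,0]],[[0.03,0.027,0],[0,0,0]],[[0.03,0.027,0],[0,0,0]],[[0.03,0.027,0],[0,0,0]],[[0.03,0.027,0],[0,0,0]],[[0.03,0.027,0],[0,0,0]],[[0.03,0.027,0],[0,0,0]],[[0.03,0.027,0],[0,0,0]],[[0.03,0.027,0],[0,0,0]]]'
python3 -m jog '[[[0.03,0.027,0],[0,0,0]],[[0.03,0.027,0],[0,0,0]],[[0,0,0],[0,0,0]],[[0,0,0],[0,0,0]]]'
python3 - <<'E'
from h import *
st()
c=cap('wrist');t=cap('top');s=cap('scene')
for c0,z in((c,.08),(s,.07)):
    h=cv2.cvtColor(c0['img'],cv2.COLOR_RGB2HSV);print(proj(c0,[.542,-.154,z]))
save(np.hstack([cv2.resize(c['img'],(440,330)),cv2.resize(s['img'][200:360,140:300],(330,330))]),'w1.png')
E
```

```text
time: 1.15
eef_pos: [0.1954, -0.5405, 0.2309]
tcp_rot: [-180.0, -0.0, 90.2]
ft_force: [0.4, -0.4, -0.1]
gripper_width: 0.086
grasp_force: 0.0
time: 2.15
eef_pos: [0.4669, -0.2399, 0.2311]
tcp_rot: [-180.0, -0.0, 89.9]
ft_force: [0.2, -0.4, 0.5]
gripper_width: 0.0858
grasp_force: 0.0
time: 2.55
eef_pos: [0.5203, -0.1808, 0.2308]
tcp_rot: [-179.9, 0.0, 90.0]
ft_force: [-1.1, -1.3, -0.0]
gripper_width: 0.0855
grasp_force: 0.0
{'time': 2.55, 'joint_pos': [-26.371, 13.779, 89.149, -0.042, 77.136, -26.366], 'eef_pos': [0.52, -0.181, 0.231], 'tcp_rot': [-179.924, 0.008, 90.004], 'ft_force': [-1.107, -1.33, -0.03], 'gripper_width': 0.086, 'grasp_force': 0.0}
[302.74788915 162.55900898]
[239.80556308 264.66418281]
```

View pics/w1.png

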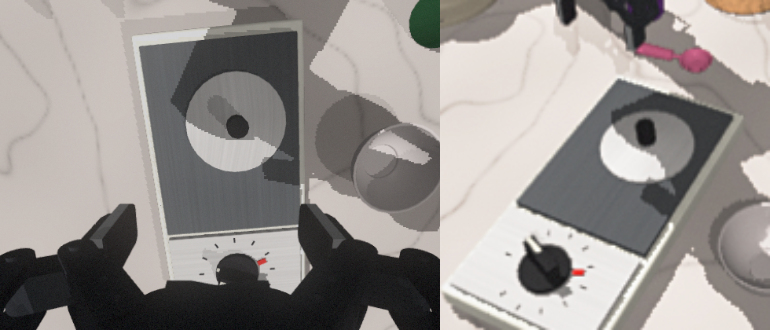

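Wrist view: the lid's knob is at native pixel (302,160), within 3 px of the prediction, and the lid is unmoved. Next I move above it, descend and grip.

```bash
python3 -m jog '[[[0.0135,0.011,0.03],[0,0,0]],[[0.0135,0.011,0.03],[0,0,0]],[[0,0,0.03],[0,0,0]],[[0,0,0.03],[0,0,0]],[[0,0,0.015],[0,0,0]],[[0,0,0.01],[0,0,0]],[[0,0,0],[0,0,0]],[[0,0,0],[0,0,0]]]'
python3 - <<'E'
from h import *
st()
c=cap('wrist'); h=cv2.cvtColor(c['img'],cv2.COLOR_RGB2GRAY)
print(proj(c,[.542,-.154,.086]))
save(c['img'],'w2.png')
E
```

```text
time: 3.5
eef_pos: [0.5427, -0.1555, 0.087]
tcp_rot: [179.9, 0.0, 89.8]
ft_force: [0.3, -0.2, 0.5]
gripper_width: 0.0853
grasp_force: 0.0
{'time': 3.5, 'joint_pos': [-23.043, 21.584, 99.795, -0.007, 58.542, -22.847], 'eef_pos': [0.543, -0.155, 0.087], 'tcp_rot': [179.929, 0.037, 89.808], 'ft_force': [0.33, -0.185, 0.453], 'gripper_width': 0.085, 'grasp_force': 0.0}
[276.26066974 263.84226486]
```

View pics/w2.png

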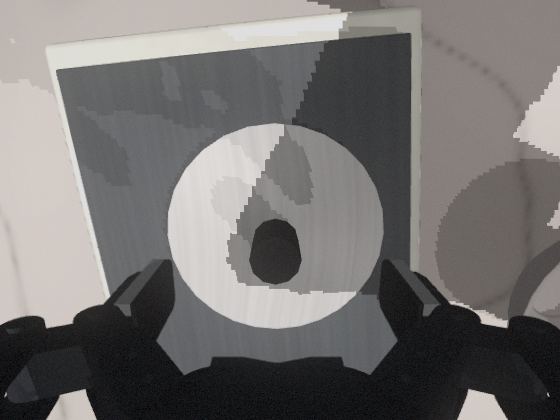

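The knob is centred between the fingers at (275,255). I'll lower, close and lift.

```bash
python3 -m jog '[[[0,0,0.012],[0,0,0]],[[0,0,0.01],[0,0,0]],[[0,0,0.006],[0,0,0]],[[0,0,0],[0,0,0]]]'
python3 -m jog '[[[0,0,0],[0,0,0]],[[0,0,0],[0,0,0]],[[0,0,0],[0,0,0]],[[0,0,0],[0,0,0]],[[0,0,0],[0,0,0]],[[0,0,0],[0,0,0]],[[0,0,0],[0,0,0]],[[0,0,0],[0,0,0]]]' 0 50
python3 -m jog '[[[0,0,-0.01],[0,0,0]],[[0,0,-0.02],[0,0,0]],[[0,0,-0.03],[0,0,0]],[[0,0,-0.03],[0,0,0]],[[0,0,0],[0,0,0]]]'
```

```text
time: 3.95
eef_pos: [0.5413, -0.1541, 0.0569]
tcp_rot: [-179.9, -0.1, 89.9]
ft_force: [0.1, 0.4, -0.3]
gripper_width: 0.0852
grasp_force: 0.0
time: 4.75
eef_pos: [0.5427, -0.1548, 0.0588]
tcp_rot: [179.9, 0.0, 89.9]
ft_force: [-0.4, 0.6, 5.3]
gripper_width: 0.0224
grasp_force: 49.1
time: 5.25
eef_pos: [0.5448, -0.1556, 0.1525]
tcp_rot: [179.6, 0.2, 89.9]
ft_force: [1.0, -0.5, -0.5]
gripper_width: 0.0227
grasp_force: 49.1
```

```bash
python3 -m jog '[[[0.025,-0.008,0],[0,0,0]],[[0.025,-0.008,0],[0,0,0]],[[0.025,-0.008,0],[0,0,0]],[[0.025,-0.008,0],[0,0,0]],[[0.025,-0.008,0],[0,0,0]],[[0.025,-0.008,0],[0,0,0]],[[0.025,-0.008,0],[0,0,0]],[[0.025,-0.008,0],[0,0,0]],[[0.025,-0.006,0],[0,0,0]],[[0.025,-0.004,0],[0,0,0]]]'
python3 -m jog '[[[0.025,-0.002,0],[0,0,0]],[[0.025,-0.002,0],[0,0,0]],[[0.025,-0.002,0],[0,0,0]],[[0.025,-0.002,0],[0,0,0]],[[0.025,-0.002,0],[0,0,0]],[[0.02,-0.002,0],[0,0,0]],[[0.02,-0.003,0],[0,0,0]],[[0,0,0],[0,0,0]],[[0,0,0],[0,0,0]]]'
```

```text
time: 6.25
eef_pos: [0.4671, 0.0964, 0.1472]
tcp_rot: [-179.8, 0.0, 89.9]
ft_force: [0.1, 0.1, -2.2]
gripper_width: 0.0229
grasp_force: 36.2
time: 7.15
eef_pos: [0.4534, 0.2602, 0.1473]
tcp_rot: [-179.9, 0.1, 89.9]
ft_force: [0.1, 0.4, -1.9]
gripper_width: 0.0229
grasp_force: 49.7
```

```bash
python3 -m jog '[[[0,0,0.025],[0,0,0]],[[0,0,0.03],[0,0,0]],[[0,0,0.03],[0,0,0]],[[0,0,0.02],[0,0,0]],[[0,0,0.008],[0,0,0]],[[0,0,0],[0,0,0]],[[0,0,0],[0,0,0]]]'
python3 -m jog '[[[0,0,0.003],[0,0,0]],[[0,0,0.003],[0,0,0]],[[0,0,0.003],[0,0,0]],[[0,0,0.003],[0,0,0]],[[0,0,0],[0,0,0]]]'
```

```text
time: 7.85
eef_pos: [0.455, 0.2604, 0.0359]
tcp_rot: [179.9, -0.0, 89.8]
ft_force: [0.3, -0.9, -1.3]
gripper_width: 0.0224
grasp_force: 49.9
time: 8.35
eef_pos: [0.4539, 0.2605, 0.0229]
tcp_rot: [-180.0, 0.0, 89.9]
ft_force: [-0.5, 1.0, -1.9]
gripper_width: 0.0222
grasp_force: 49.9
```

```bash
python3 -m jog '[[[0,0,0.002],[0,0,0]],[[0,0,0.002],[0,0,0]],[[0,0,0.001],[0,0,0]],[[0,0,0],[0,0,0]]]'
python3 -m jog '[[[0,0,0],[0,0,0]],[[0,0,0],[0,0,0]],[[0,0,0],[0,0,0]],[[0,0,0],[0,0,0]],[[0,0,0],[0,0,0]]]' 0.9
python3 -m jog '[[[0,0,-0.01],[0,0,0]],[[0,0,-0.02],[0,0,0]],[[0,0,-0.03],[0,0,0]],[[0,0,-0.05],[0,0,0]],[[0,0,-0.05],[0,0,0]],[[0,0,-0.05],[0,0,0]],[[-0.03,-0.03,-0.03],[0,0,0]],[[-0.03,-0.02,0],[0,0,0]],[[0,0,0],[0,0,0]]]'
python3 - <<'E'
from h import *
st()
c=cap('wrist');t=cap('top');s=cap('scene')
print('t',proj(t,[.4537,.2614,.004]),'w mat',proj(c,[.4537,.2614,.004]),'w green knob',proj(c,[.6068,.156,.247]),'red',proj(c,[.592,.267,.247]))
save(np.hstack([cv2.resize(c['img'],(440,330)),cv2.resize(t['img'][150:300,80:230],(330,330))]),'w3.png')
E
```

```text
time: 8.75
eef_pos: [0.4541, 0.2606, 0.0181]
tcp_rot: [-180.0, 0.0, 89.9]
ft_force: [-0.3, -0.6, -0.4]
gripper_width: 0.0223
grasp_force: 49.9
time: 9.25
eef_pos: [0.4543, 0.2606, 0.0183]
tcp_rot: [180.0, -0.0, 89.9]
ft_force: [-0.8, -0.4, -0.0]
gripper_width: 0.0767
grasp_force: 0.0
time: 10.15
eef_pos: [0.4025, 0.1994, 0.2592]
tcp_rot: [179.9, 0.1, 89.8]
ft_force: [0.5, 0.9, 0.7]
gripper_width: 0.0767
grasp_force: 0.0
{'time': 10.15, 'joint_pos': [17.538, 3.852, 97.395, -0.086, 78.699, 17.765], 'eef_pos': [0.402, 0.199, 0.259], 'tcp_rot': [179.922, 0.064, 89.79], 'ft_force': [0.491, 0.863, 0.675], 'gripper_width': 0.077, 'grasp_force': 0.0}
t [178.68951019 254.71396476] w mat [322.11682149 118.21778312] w green knob [661.56792    329.00651955] red [700.11139467 112.86067684]
```

View pics/w3.png

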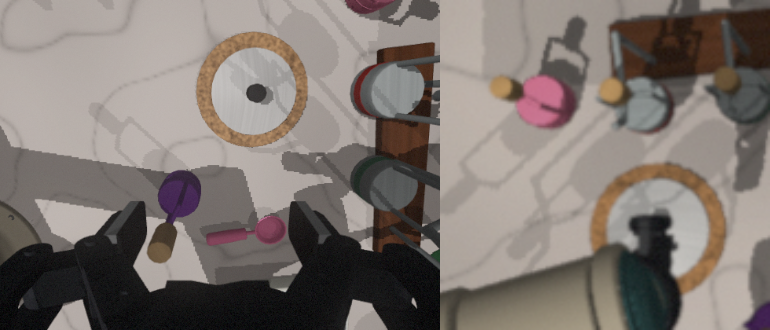

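Wrist view: the lid lies centred on the mat at (257,93), with cork showing all round. Both pots still hang, at (385,90) and (385,180). I'll turn the tool to the rack's axes and go above the green pot's knob.

```bash
python3 -m jog '[[[0,0,-0.006],[0,0,8.25]],[[0,0,-0.006],[0,0,8.25]],[[0,0,-0.006],[0,0,8.25]],[[0,0,-0.006],[0,0,8.25]],[[0,0,-0.006],[0,0,8.25]],[[0,0,-0.006],[0,0,8.25]],[[0,0,-0.006],[0,0,8.25]],[[0,0,-0.006],[0,0,8.25]],[[0,0,-0.006],[0,0,8.25]],[[0,0,-0.006],[0,0,8.25]]]' 0.8
python3 -m jog '[[[0.025,0.0086,0],[0,0,0]],[[0.025,0.0086,0],[0,0,0]],[[0.025,0.0086,0],[0,0,0]],[[0.025,0.0086,0],[0,0,0]],[[0.025,0.0086,0],[0,0,0]],[[0.025,0.0086,0],[0,0,0]],[[0.025,0.0086,0],[0,0,0]],[[0.022,0.0086,0],[0,0,0]],[[0,0,0],[0,0,0]],[[0,0,0],[0,0,0]]]'
python3 - <<'E'
from h import *
st()
c=cap('wrist')
h=cv2.cvtColor(c['img'],cv2.COLOR_RGB2HSV); m=cv2.inRange(h,(12,110,100),(22,220,255))
n,l,q,ce=cv2.connectedComponentsWithStats(m)
for i in range(1,n):
    if q[i][4]>100: print(q[i].tolist(),ce[i].round(1),onz(c,*ce[i],.246).round(4))
print(proj(c,[.6068,.156,.246]))
save(cv2.resize(c['img'],(480,360)),'w4.png')
E
```

```text
time: 11.3
eef_pos: [0.406, 0.2027, 0.3167]
tcp_rot: [-180.0, 0.1, 7.1]
ft_force: [0.1, 0.6, 0.8]
gripper_width: 0.0685
grasp_force: 0.0
time: 12.3
eef_pos: [0.6099, 0.1595, 0.3156]
tcp_rot: [-180.0, 0.2, 7.4]
ft_force: [-1.4, 0.2, -0.7]
gripper_width: 0.0683
grasp_force: 0.0
{'time': 12.3, 'joint_pos': [8.319, 19.033, 69.828, 0.028, 91.299, 90.938], 'eef_pos': [0.61, 0.159, 0.316], 'tcp_rot': [-179.975, 0.161, 7.382], 'ft_force': [-1.423, 0.164, -0.676], 'gripper_width': 0.068, 'grasp_force': 0.0}
[281.90950889 225.23139928]
```

View pics/w4.png

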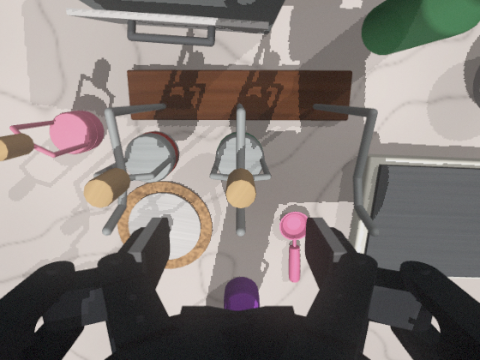

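Wrist view: the green pot's knob is at (240,190), between the fingers and within 2 mm of the estimate. Descending to grip.

```bash
python3 -m jog '[[[-0.001,0.0025,0.025],[0,0,0]],[[0,0,0.03],[0,0,0]],[[0,0,0.025],[0,0,0]],[[0,0,0.015],[0,0,0]],[[0,0,0.007],[0,0,0]],[[0,0,0],[0,0,0]],[[0,0,0],[0,0,0]]]'
python3 -m jog '[[[0,0,0],[0,0,0]],[[0,0,0],[0,0,0]],[[0,0,0],[0,0,0]],[[0,0,0],[0,0,0]],[[0,0,0],[0,0,0]],[[0,0,0],[0,0,0]],[[0,0,0],[0,0,0]]]' 0 60
python3 -m jog '[[[0,0,-0.005],[0,0,0]],[[0,0,-0.01],[0,0,0]],[[0,0,-0.015],[0,0,0]],[[0,0,-0.015],[0,0,0]],[[0,0,-0.012],[0,0,0]],[[0,0,0],[0,0,0]],[[0,0,0],[0,0,0]]]'
```

```text
time: 13.05
eef_pos: [0.609, 0.1567, 0.2163]
tcp_rot: [-180.0, -0.1, 7.4]
ft_force: [1.0, -0.3, -0.4]
gripper_width: 0.0681
grasp_force: 0.0
time: 13.75
eef_pos: [0.6092, 0.1564, 0.2159]
tcp_rot: [-180.0, -0.1, 7.4]
ft_force: [0.0, 0.5, 5.1]
gripper_width: 0.022
grasp_force: 58.7
time: 14.45
eef_pos: [0.6086, 0.1562, 0.2719]
tcp_rot: [180.0, 0.0, 7.4]
ft_force: [-0.3, -0.4, -3.1]
gripper_width: 0.0219
grasp_force: 58.8
```

```bash
python3 -m jog '[[[-0.01,0,0],[0,0,0]],[[-0.015,0,0],[0,0,0]],[[-0.015,0,0],[0,0,0]],[[0,0,0],[0,0,0]]]'
python3 -m jog '[[[-0.015,0,0],[0,0,0]],[[-0.015,0,0],[0,0,0]],[[-0.02,0,0],[0,0,0]],[[-0.02,0,0],[0,0,0]],[[0,0,0],[0,0,0]],[[0,0,0],[0,0,0]]]'
```

```text
time: 14.85
eef_pos: [0.566, 0.1509, 0.2716]
tcp_rot: [180.0, 0.2, 7.4]
ft_force: [0.5, -0.2, -0.5]
gripper_width: 0.0222
grasp_force: 58.8
time: 15.45
eef_pos: [0.5003, 0.1422, 0.2722]
tcp_rot: [180.0, -0.1, 7.4]
ft_force: [0.4, 0.1, -3.1]
gripper_width: 0.0221
grasp_force: 58.8
```

```bash
python3 -m jog '[[[-0.0026,0.0198,0],[0,0,0]],[[-0.0026,0.0198,0],[0,0,0]],[[-0.0026,0.0198,0],[0,0,0]],[[-0.0026,0.0198,0],[0,0,0]],[[-0.0026,0.0198,0],[0,0,0]],[[-0.0026,0.0198,0],[0,0,0]],[[-0.0026,0.0198,0],[0,0,0]],[[-0.0026,0.0198,0],[0,0,0]],[[-0.0026,0.0198,0],[0,0,0]],[[-0.0026,0.0198,0],[0,0,0]]]'
python3 -m jog '[[[0.0131,0.015,0],[0,0,0]],[[0.0131,0.015,0],[0,0,0]],[[0.0131,0.015,0],[0,0,0]],[[0.0131,0.015,0],[0,0,0]],[[0.0131,0.015,0],[0,0,0]],[[0,0,0],[0,0,0]],[[0,0,0],[0,0,0]],[[0,0,0],[0,0,0]]]'
python3 - <<'E'
from h import *
st(); c=cap('scene');
save(cv2.resize(c['img'][140:340,150:390],(600,500)),'s2.png')
E
```

```text
time: 16.45
eef_pos: [0.5007, -0.0588, 0.2719]
tcp_rot: [180.0, -0.1, 7.4]
ft_force: [1.0, 0.3, -2.7]
gripper_width: 0.0221
grasp_force: 59.0
time: 17.25
eef_pos: [0.5737, -0.1231, 0.2718]
tcp_rot: [-180.0, 0.0, 7.4]
ft_force: [-1.1, 0.8, -2.5]
gripper_width: 0.0221
grasp_force: 59.1
{'time': 17.25, 'joint_pos': [-18.911, 15.764, 80.568, 0.015, 83.723, 63.707], 'eef_pos': [0.574, -0.123, 0.272], 'tcp_rot': [-179.962, 0.043, 7.38], 'ft_force': [-1.142, 0.826, -2.471], 'gripper_width': 0.022, 'grasp_force': 59.122}
```

View pics/s2.png

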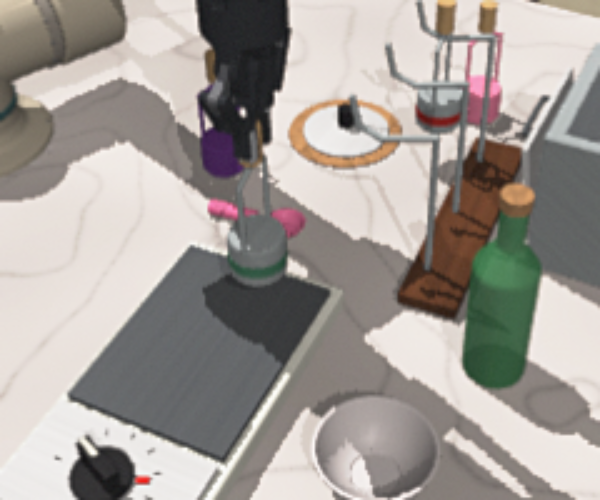

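The green pot hangs upright in the grip above the plate at (258,255), the lid is still on the mat and the red pot still hangs. Lowering.

```bash
python3 -m jog '[[[0,0,0.015],[0,0,0]],[[0,0,0.02],[0,0,0]],[[0,0,0.02],[0,0,0]],[[0,0,0.012],[0,0,0]],[[0,0,0.003],[0,0,0]],[[0,0,0],[0,0,0]],[[0,0,0],[0,0,0]]]'
python3 -m jog '[[[0,0,0.002],[0,0,0]],[[0,0,0.002],[0,0,0]],[[0,0,0],[0,0,0]],[[0,0,0],[0,0,0]]]'
python3 -m jog '[[[0,0,0.002],[0,0,0]],[[0,0,0],[0,0,0]],[[0,0,0],[0,0,0]]]'
```

```text
time: 18.0
eef_pos: [0.5745, -0.1237, 0.2032]
tcp_rot: [179.9, -0.1, 7.4]
ft_force: [0.0, 0.8, -2.9]
gripper_width: 0.0224
grasp_force: 59.1
time: 18.4
eef_pos: [0.5739, -0.1235, 0.1982]
tcp_rot: [180.0, 0.0, 7.4]
ft_force: [-0.4, 0.5, -2.9]
gripper_width: 0.0222
grasp_force: 59.1
time: 18.7
eef_pos: [0.5744, -0.1237, 0.1976]
tcp_rot: [179.9, -0.1, 7.4]
ft_force: [-1.4, -0.1, 6.6]
gripper_width: 0.0227
grasp_force: 60.0
```

```bash
python3 -m jog '[[[0,0,0],[0,0,0]],[[0,0,0],[0,0,0]],[[0,0,0],[0,0,0]],[[0,0,0],[0,0,0]]]' 0.8
python3 -m jog '[[[0,0,-0.01],[0,0,0]],[[0,0,-0.02],[0,0,0]],[[0,0,-0.03],[0,0,0]],[[0,0,-0.03],[0,0,0]],[[0,0,-0.03],[0,0,0]],[[0.0044,-0.024,0],[0,0,0]],[[0.0044,-0.024,0],[0,0,0]],[[0.0044,-0.024,0],[0,0,0]],[[0.0044,-0.024,0],[0,0,0]],[[0.0044,-0.024,0],[0,0,0]]]'
python3 -m jog '[[[0.0044,-0.024,0],[0,0,0]],[[0.0044,-0.024,0],[0,0,0]],[[0.0044,-0.024,0],[0,0,0]],[[0.0044,-0.024,0],[0,0,0]],[[0.0044,-0.024,0],[0,0,0]],[[0.0044,-0.024,0],[0,0,0]],[[0.0044,-0.024,0],[0,0,0]],[[0.0044,-0.024,0],[0,0,0]],[[0.0044,-0.024,0],[0,0,0]],[[0.0044,-0.024,0],[0,0,0]]]'
python3 -m jog '[[[0.0044,-0.024,0],[0,0,0]],[[0,0,0],[0,0,0]],[[0,0,0],[0,0,0]]]'
python3 - <<'E'
from h import *
st()
c=cap('wrist');s=cap('scene')
print(proj(c,[.594,.266,.246]))
save(np.hstack([cv2.resize(c['img'],(440,330)),cv2.resize(s['img'][190:340,150:300],(330,330))]),'w5.png')
E
```

```text
time: 19.1
eef_pos: [0.5739, -0.1235, 0.1959]
tcp_rot: [-180.0, 0.0, 7.4]
ft_force: [-0.2, -0.2, 0.6]
gripper_width: 0.0683
grasp_force: 0.0
time: 20.1
eef_pos: [0.5804, -0.0007, 0.317]
tcp_rot: [180.0, -0.1, 7.4]
ft_force: [-0.5, -0.2, -0.6]
gripper_width: 0.0684
grasp_force: 0.0
time: 21.1
eef_pos: [0.5932, 0.2431, 0.3169]
tcp_rot: [180.0, -0.0, 7.4]
ft_force: [0.5, 0.3, 0.4]
gripper_width: 0.0683
grasp_force: 0.0
time: 21.4
eef_pos: [0.5944, 0.2665, 0.3164]
tcp_rot: [180.0, -0.0, 7.4]
ft_force: [0.2, 0.7, 0.8]
gripper_width: 0.0681
grasp_force: 0.0
{'time': 21.4, 'joint_pos': [18.059, 20.898, 66.899, -0.048, 92.205, 100.632], 'eef_pos': [0.594, 0.266, 0.316], 'tcp_rot': [179.952, -0.007, 7.425], 'ft_force': [0.175, 0.686, 0.81], 'gripper_width': 0.068, 'grasp_force': 0.0}
[277.68487229 220.57698044]
```

View pics/w5.png

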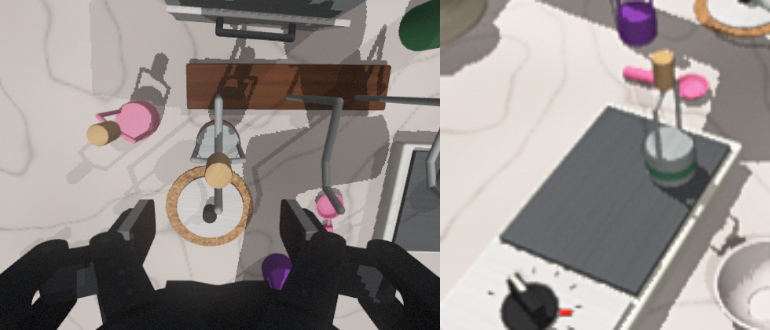

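The green pot stands on the plate at (668,160). The red knob is at (219,174), centred between the fingers. Gripping it.

```bash
python3 -m jog '[[[0,0,0.025],[0,0,0]],[[0,0,0.03],[0,0,0]],[[0,0,0.025],[0,0,0]],[[0,0,0.015],[0,0,0]],[[0,0,0.006],[0,0,0]],[[0,0,0],[0,0,0]],[[0,0,0],[0,0,0]]]'
python3 -m jog '[[[0,0,0],[0,0,0]],[[0,0,0],[0,0,0]],[[0,0,0],[0,0,0]],[[0,0,0],[0,0,0]],[[0,0,0],[0,0,0]],[[0,0,0],[0,0,0]],[[0,0,0],[0,0,0]]]' 0 60
python3 -m jog '[[[0,0,-0.005],[0,0,0]],[[0,0,-0.01],[0,0,0]],[[0,0,-0.015],[0,0,0]],[[0,0,-0.015],[0,0,0]],[[0,0,-0.012],[0,0,0]],[[0,0,0],[0,0,0]],[[0,0,0],[0,0,0]]]'
python3 -m jog '[[[-0.01,0,0],[0,0,0]],[[-0.015,0,0],[0,0,0]],[[-0.015,0,0],[0,0,0]],[[0,0,0],[0,0,0]]]'
```

```text
time: 22.2
eef_pos: [0.5952, 0.266, 0.2163]
tcp_rot: [-180.0, -0.1, 7.3]
ft_force: [0.3, -0.4, 0.4]
gripper_width: 0.0685
grasp_force: 0.0
time: 22.9
eef_pos: [0.595, 0.266, 0.216]
tcp_rot: [180.0, -0.1, 7.4]
ft_force: [0.6, -1.4, 6.4]
gripper_width: 0.022
grasp_force: 58.6
time: 23.6
eef_pos: [0.5942, 0.2665, 0.2718]
tcp_rot: [-180.0, 0.0, 7.4]
ft_force: [-0.1, 0.2, -4.0]
gripper_width: 0.0226
grasp_force: 58.9
time: 24.0
eef_pos: [0.5515, 0.2609, 0.2715]
tcp_rot: [180.0, 0.2, 7.4]
ft_force: [0.7, 1.0, -2.1]
gripper_width: 0.0222
grasp_force: 58.9
```

```bash
python3 -m jog '[[[-0.015,0,0],[0,0,0]],[[-0.018,0,0],[0,0,0]],[[-0.02,0,0],[0,0,0]],[[-0.019,0,0],[0,0,0]],[[0,0,0],[0,0,0]],[[0,0,0],[0,0,0]]]'
python3 -m jog '[[[-0.0027,0.0237,0],[0,0,0]],[[-0.0027,0.0237,0],[0,0,0]],[[-0.0027,0.0237,0],[0,0,0]],[[-0.0027,0.0237,0],[0,0,0]],[[-0.0027,0.0237,0],[0,0,0]],[[-0.0027,0.0237,0],[0,0,0]],[[-0.0027,0.0237,0],[0,0,0]],[[-0.0027,0.0237,0],[0,0,0]],[[-0.0027,0.0237,0],[0,0,0]],[[-0.0027,0.0237,0],[0,0,0]]]'
python3 -m jog '[[[-0.0027,0.0237,0],[0,0,0]],[[-0.0027,0.0237,0],[0,0,0]],[[-0.0027,0.0237,0],[0,0,0]],[[-0.0027,0.0237,0],[0,0,0]],[[-0.0027,0.0237,0],[0,0,0]],[[-0.0027,0.0237,0],[0,0,0]],[[0,0,0],[0,0,0]],[[0,0,0],[0,0,0]],[[0,0,0],[0,0,0]]]'
```

```text
time: 24.6
eef_pos: [0.4841, 0.2522, 0.2722]
tcp_rot: [180.0, -0.1, 7.4]
ft_force: [0.9, 0.6, -2.8]
gripper_width: 0.0225
grasp_force: 58.9
time: 25.6
eef_pos: [0.4886, 0.0119, 0.2721]
tcp_rot: [180.0, -0.1, 7.3]
ft_force: [1.2, 0.6, -3.8]
gripper_width: 0.0221
grasp_force: 59.2
time: 26.5
eef_pos: [0.4897, -0.1294, 0.2719]
tcp_rot: [-180.0, -0.0, 7.4]
ft_force: [-0.2, 0.2, -3.0]
gripper_width: 0.0222
grasp_force: 59.4
```

```bash
python3 -m jog '[[[-0.003,0,0.015],[0,0,0]],[[0,0,0.02],[0,0,0]],[[0,0,0.02],[0,0,0]],[[0,0,0.012],[0,0,0]],[[0,0,0.003],[0,0,0]],[[0,0,0],[0,0,0]],[[0,0,0],[0,0,0]]]'
python3 -m jog '[[[0,0,0.002],[0,0,0]],[[0,0,0.002],[0,0,0]],[[0,0,0],[0,0,0]],[[0,0,0],[0,0,0]]]'
python3 -m jog '[[[0,0,0.002],[0,0,0]],[[0,0,0],[0,0,0]],[[0,0,0],[0,0,0]]]'
```

```text
time: 27.2
eef_pos: [0.487, -0.1302, 0.2031]
tcp_rot: [179.9, -0.1, 7.4]
ft_force: [-0.5, 0.2, -2.9]
gripper_width: 0.0224
grasp_force: 59.3
time: 27.6
eef_pos: [0.4862, -0.1301, 0.1982]
tcp_rot: [180.0, -0.0, 7.4]
ft_force: [-0.5, 0.2, -3.0]
gripper_width: 0.0221
grasp_force: 59.3
time: 27.9
eef_pos: [0.4868, -0.1304, 0.1976]
tcp_rot: [179.9, -0.1, 7.4]
ft_force: [-1.7, -0.2, 5.4]
gripper_width: 0.0222
grasp_force: 60.2
```

```bash
python3 -m jog '[[[0,0,0],[0,0,0]],[[0,0,0],[0,0,0]],[[0,0,0],[0,0,0]],[[0,0,0],[0,0,0]]]' 0.8
python3 -m jog '[[[0,0,-0.01],[0,0,0]],[[0,0,-0.02],[0,0,0]],[[0,0,-0.03],[0,0,0]],[[0,0,-0.03],[0,0,0]],[[0,0,-0.03],[0,0,0]],[[0.0031,0.0236,0],[0,0,0]],[[0.0031,0.0236,0],[0,0,0]],[[0.0031,0.0236,0],[0,0,0]],[[0.0031,0.0236,0],[0,0,0]],[[0.0031,0.0236,0],[0,0,0]]]'
python3 -m jog '[[[0.0031,0.0236,0],[0,0,0]],[[0.0031,0.0236,0],[0,0,0]],[[0.0031,0.0236,0],[0,0,0]],[[0.0031,0.0236,0],[0,0,0]],[[0.0031,0.0236,0],[0,0,0]],[[0,0,0.03],[0,0,0]],[[0,0,0.05],[0,0,0]],[[0,0,0.05],[0,0,0]],[[0,0,0],[0,0,0]],[[0,0,0],[0,0,0]]]'
python3 - <<'E'
from h import *
st()
c=cap('wrist');s=cap('scene');t=cap('top')
print(proj(c,[.5476,-.360,.079]))
save(np.hstack([cv2.resize(c['img'],(440,330)),cv2.resize(s['img'][130:340,150:360],(330,330))]),'w6.png')
E
```

```text
time: 28.3
eef_pos: [0.4862, -0.13, 0.196]
tcp_rot: [-180.0, 0.0, 7.4]
ft_force: [0.1, 0.0, 1.0]
gripper_width: 0.0686
grasp_force: 0.0
time: 29.3
eef_pos: [0.5169, -0.246, 0.317]
tcp_rot: [180.0, -0.0, 7.4]
ft_force: [0.2, -0.5, -0.0]
gripper_width: 0.0683
grasp_force: 0.0
time: 30.3
eef_pos: [0.5475, -0.3603, 0.1868]
tcp_rot: [-180.0, 0.0, 7.4]
ft_force: [0.5, -0.3, 0.4]
gripper_width: 0.0683
grasp_force: 0.0
{'time': 30.3, 'joint_pos': [-39.426, 24.157, 79.775, -0.003, 76.085, 43.204], 'eef_pos': [0.548, -0.36, 0.187], 'tcp_rot': [-179.99, 0.014, 7.371], 'ft_force': [0.495, -0.265, 0.355], 'gripper_width': 0.068, 'grasp_force': 0.0}
[276.66020325 204.96821509]
```

View pics/w6.png

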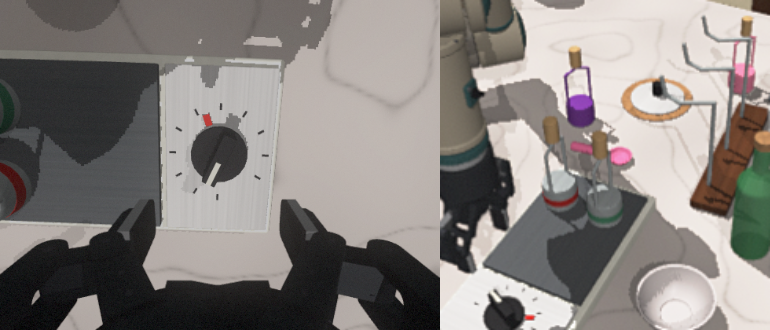

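Both pots stand on the plate, red at (562,190) and green at (603,203), with the lid on the mat. In the wrist view the dial is at (219,155), its white line points to (212,180), and the red mark is at (208,119). Measuring both angles.

```bash
cat > dial.py <<'E'
from h import *
def measure(c,ax):
    h=cv2.cvtColor(c['img'],cv2.COLOR_RGB2HSV)
    p=proj(c,[*ax,.079]).astype(int); H=np.zeros(h.shape[:2],np.uint8)
    red=cv2.inRange(h,(0,130,90),(8,255,255))|cv2.inRange(h,(174,130,90),(180,255,255)); cv2.circle(H,tuple(int(v) for v in p),85,255,-1); red&=H
    ys,xs=np.nonzero(red); rm=onz(c,xs.mean(),ys.mean(),.0455)
    # skirt: dark region
    dk=cv2.inRange(h,(0,0,0),(180,255,75))&H
    # white line inside hull of skirt
    k=max(cv2.findContours(cv2.morphologyEx(dk,cv2.MORPH_OPEN,np.ones((3,3))),0,2)[0],key=cv2.contourArea)
    hull=np.zeros_like(H);cv2.drawContours(hull,[cv2.convexHull(k)],-1,255,-1);hull=cv2.erode(hull,np.ones((5,5)))
    w=cv2.inRange(h,(0,0,130),(180,90,255))&hull
    n,l,q,ce=cv2.connectedComponentsWithStats(w);i=1+np.argmax(q[1:,4])
    ys,xs=np.nonzero(l==i); P=np.array([onz(c,x,y,.079)[:2] for x,y in zip(xs,ys)])
    m=P.mean(0);d=np.linalg.svd(P-m)[2][0]; d*=np.sign(d@(m-ax)); L=np.ptp((P-m)@d)
    a=lambda v:np.degrees(np.arctan2(v[1],v[0]))
    (cx,cy),e,_=cv2.fitEllipse(k)
    print('n',len(xs),'mark',rm[:2].round(4),'dist',np.linalg.norm(rm[:2]-ax).round(4),'line mid',m.round(4),'len',L.round(4),'axis from line',(m-d*.013).round(4),'skirt c',onz(c,cx,cy,.05)[:2].round(4),e)
    print('world angle: pointer',a(d).round(2),'by centre',a(m-ax).round(2),'mark',a(rm[:2]-ax).round(2),'cw turn needed',((a(d)-a(rm[:2]-ax))%360).round(2))
E
python3 - <<'E'
from dial import *
for n in('wrist','top'): measure(load(n),np.array([.5477,-.3605]))
E
```

```text
n 183 mark [ 0.5814 -0.345 ] dist 0.0372 line mid [ 0.5356 -0.3577] len 0.0212 axis from line [ 0.5479 -0.3618] skirt c [ 0.5492 -0.3613] (68.23772430419922, 70.65159606933594)
world angle: pointer 161.62 by centre 166.9 mark 24.73 cw turn needed 136.9
n 309 mark [ 0.5827 -0.3465] dist 0.0377 line mid [ 0.6097 -0.4421] len 0.1628 axis from line [ 0.6038 -0.4306] skirt c [ 0.5847 -0.4539] (37.024574279785156, 90.44422912597656)
world angle: pointer -62.79 by centre -52.77 mark 21.79 cw turn needed 275.43
```

Gripping with the tool x axis along the bar (yaw 161.6) leaves joint 6 room for the whole 136.5° turn. I'll turn the tool to that yaw and then look again.

```bash
python3 -m jog '[[[0,0,0],[0,0,-8.5]],[[0,0,0],[0,0,-8.5]],[[0,0,0],[0,0,-8.5]],[[0,0,0],[0,0,-8.5]],[[0,0,0],[0,0,-8.5]],[[0,0,0],[0,0,-8.5]],[[0,0,0],[0,0,-8.5]],[[0,0,0],[0,0,-8.5]],[[0,0,0],[0,0,-8.5]],[[0,0,0],[0,0,-8.5]]]' 0.7
python3 -m jog '[[[0,0,0],[0,0,-8.5]],[[0,0,0],[0,0,-8.5]],[[0,0,0],[0,0,-8.5]],[[0,0,0],[0,0,-8.5]],[[0,0,0],[0,0,-8.5]],[[0,0,0],[0,0,-8.5]],[[0,0,0],[0,0,-8.5]],[[0,0,0],[0,0,-8.5]],[[0,0,0],[0,0,0]],[[0,0,0],[0,0,0]]]'
python3 - <<'E'
from dial import *
s=st(); c=cap('wrist'); 
measure(c,np.array([.548,-.361]))
print(totool(np.array([.548,-.361,.057])-s['eef_pos']).round(4))
E
```

```text
time: 31.45
eef_pos: [0.5487, -0.3612, 0.1898]
tcp_rot: [179.7, 0.2, 92.7]
ft_force: [-0.0, -0.2, 0.0]
gripper_width: 0.0599
grasp_force: 0.0
time: 32.45
eef_pos: [0.5481, -0.3608, 0.1884]
tcp_rot: [-179.9, 0.2, 160.2]
ft_force: [0.2, -0.8, -0.2]
gripper_width: 0.0596
grasp_force: 0.0
{'time': 32.45, 'joint_pos': [-39.42, 24.035, 79.748, -0.005, 75.989, -109.618], 'eef_pos': [0.548, -0.361, 0.188], 'tcp_rot': [-179.919, 0.213, 160.199], 'ft_force': [0.243, -0.827, -0.21], 'gripper_width': 0.06, 'grasp_force': 0.0}
n 224 mark [ 0.5812 -0.345 ] dist 0.0368 line mid [ 0.5341 -0.3574] len 0.0237 axis from line [ 0.5465 -0.3612] skirt c [ 0.547  -0.3614] (69.57534790039062, 69.96869659423828)
world angle: pointer 162.81 by centre 165.4 mark 25.7 cw turn needed 137.11
[ 4.000e-04 -1.000e-04  1.314e-01]
```

```bash
python3 -m jog '[[[0,0,0.03],[0,0,-2]],[[0,0,0.04],[0,0,0]],[[0,0,0.03],[0,0,0]],[[0,0,0.015],[0,0,0]],[[0,0,0.007],[0,0,0]],[[0,0,0.005],[0,0,0]],[[0,0,0],[0,0,0]],[[0,0,0],[0,0,0]]]'
python3 -m jog '[[[0,0,0],[0,0,0]],[[0,0,0],[0,0,0]],[[0,0,0],[0,0,0]],[[0,0,0],[0,0,0]],[[0,0,0],[0,0,0]],[[0,0,0],[0,0,0]],[[0,0,0],[0,0,0]],[[0,0,0],[0,0,0]]]' 0 40
```

```text
time: 33.3
eef_pos: [0.5479, -0.3607, 0.0604]
tcp_rot: [-179.9, 0.1, 162.3]
ft_force: [-0.2, -0.1, 0.9]
gripper_width: 0.0598
grasp_force: 0.0
time: 34.1
eef_pos: [0.5471, -0.3615, 0.06]
tcp_rot: [-179.9, 0.1, 162.4]
ft_force: [-3.3, -4.9, 5.0]
gripper_width: 0.0128
grasp_force: 42.2
```

```bash
python3 -m jog '[[[0,0,0],[0,0,4]],[[0,0,0],[0,0,7]],[[0,0,0],[0,0,7]],[[0,0,0],[0,0,7]],[[0,0,0],[0,0,7]],[[0,0,0],[0,0,0]]]'
python3 -m jog '[[[0,0,0],[0,0,7]],[[0,0,0],[0,0,7]],[[0,0,0],[0,0,7]],[[0,0,0],[0,0,7]],[[0,0,0],[0,0,7]],[[0,0,0],[0,0,0]]]'
python3 -m jog '[[[0,0,0],[0,0,7]],[[0,0,0],[0,0,7]],[[0,0,0],[0,0,7]],[[0,0,0],[0,0,7]],[[0,0,0],[0,0,7]],[[0,0,0],[0,0,7]],[[0,0,0],[0,0,7]],[[0,0,0],[0,0,0]],[[0,0,0],[0,0,0]]]'
```

```text
time: 34.7
eef_pos: [0.5473, -0.3613, 0.06]
tcp_rot: [-179.9, 0.1, 130.4]
ft_force: [-2.7, -5.0, 4.4]
gripper_width: 0.0132
grasp_force: 42.3
time: 35.3
eef_pos: [0.5476, -0.3612, 0.06]
tcp_rot: [179.9, 0.1, 95.5]
ft_force: [-2.5, -4.9, 5.6]
gripper_width: 0.013
grasp_force: 42.3
time: 36.2
eef_pos: [0.548, -0.3614, 0.06]
tcp_rot: [179.8, 0.0, 46.7]
ft_force: [-1.7, -5.0, 4.8]
gripper_width: 0.013
grasp_force: 42.3
```

Now 21.5° more to yaw 25.2, then release, rise and measure.

```bash
python3 -m jog '[[[0,0,0],[0,0,7]],[[0,0,0],[0,0,7]],[[0,0,0],[0,0,5]],[[0,0,0],[0,0,2.5]],[[0,0,0],[0,0,0]],[[0,0,0],[0,0,0]],[[0,0,0],[0,0,0]]]'
python3 -m jog '[[[0,0,0],[0,0,0]],[[0,0,0],[0,0,0]],[[0,0,0],[0,0,0]],[[0,0,0],[0,0,0]]]' 0.7
python3 -m jog '[[[0,0,-0.01],[0,0,0]],[[0,0,-0.02],[0,0,0]],[[0,0,-0.03],[0,0,0]],[[0,0,-0.03],[0,0,0]],[[0,0,-0.03],[0,0,0]],[[0,0,0],[0,0,0]],[[0,0,0],[0,0,0]]]'
python3 - <<'E'
from dial import *
s=st(); c=cap('wrist'); t=cap('top');z=cap('scene')
measure(c,np.array([.548,-.361]))
p=proj(c,[.548,-.361,.06]).astype(int)
save(np.hstack([cv2.resize(c['img'][p[1]-70:p[1]+70,p[0]-70:p[0]+70],(400,400),interpolation=cv2.INTER_CUBIC),cv2.resize(z['img'][130:340,150:360],(400,400))]),'d1.png')
E
```

```text
time: 36.9
eef_pos: [0.5481, -0.3616, 0.06]
tcp_rot: [179.8, -0.0, 25.2]
ft_force: [-1.0, -4.5, 4.8]
gripper_width: 0.013
grasp_force: 42.3
time: 37.3
eef_pos: [0.5471, -0.3592, 0.0586]
tcp_rot: [-179.9, 0.0, 24.9]
ft_force: [-0.3, 0.3, 0.6]
gripper_width: 0.0595
grasp_force: 0.0
time: 38.0
eef_pos: [0.5475, -0.3602, 0.1806]
tcp_rot: [179.9, -0.1, 24.9]
ft_force: [-0.5, -0.2, 0.0]
gripper_width: 0.0594
grasp_force: 0.0
{'time': 38.0, 'joint_pos': [-39.421, 24.29, 80.469, 0.007, 75.108, 25.689], 'eef_pos': [0.548, -0.36, 0.181], 'tcp_rot': [179.883, -0.064, 24.889], 'ft_force': [-0.523, -0.175, 0.014], 'gripper_width': 0.059, 'grasp_force': 0.0}
n 224 mark [ 0.5813 -0.3451] dist 0.0369 line mid [ 0.5594 -0.3555] len 0.0229 axis from line [ 0.5477 -0.361 ] skirt c [ 0.5476 -0.3613] (71.6015396118164, 71.67420959472656)
world angle: pointer 24.91 by centre 25.65 mark 25.47 cw turn needed 359.45
```

View pics/d1.png

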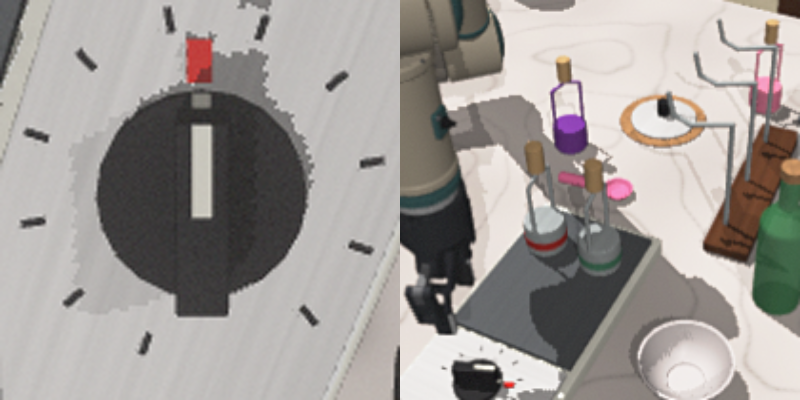

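The white line (202,170) points straight at the red mark (199,60), to within about 0.5°. One last check that the lid and pots are where they should be.

Run:
```python
from h import *
t=load('top')
# held rim of cork visible around lid: mask & hole centroid
h=cv2.cvtColor(t['img'],cv2.COLOR_RGB2HSV)[200:310,130:230]; m=cv2.inRange(h,(8,80,60),(24,220,255))
k=max(cv2.findContours(m,0,2)[0],key=cv2.contourArea);(cx,cy),a,_=cv2.fitEllipse(cv2.convexHull(k))
full=np.zeros_like(m);cv2.drawContours(full,[cv2.convexHull(k)],-1,255,-1);hole=cv2.morphologyEx(full&~m,cv2.MORPH_OPEN,np.ones((5,5)));ys,xs=np.nonzero(hole)
print('mat',onz(t,cx+130,cy+200,.004)[:2],'lid',onz(t,xs.mean()+130,ys.mean()+200,.01)[:2],len(xs))
save(np.hstack([cv2.resize(t['img'][170:290,290:410],(400,400)),cv2.resize(t['img'][200:310,130:230],(364,400))]),'f.png')
```

```text
mat [0.45369039 0.26129814] lid [0.45540883 0.26057739] 1780
```

View pics/f.png

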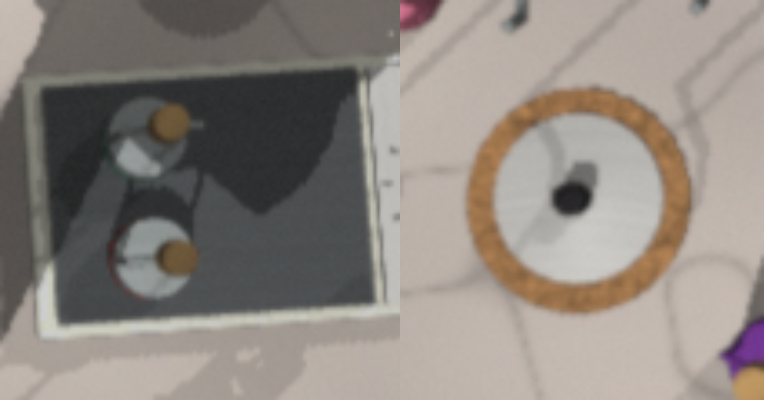

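Both pots stand wholly inside the plate's edges at (148,140) and (155,258), and the lid is within 2 mm of the mat's centre. Handing in.

```bash
python3 -c "from station import bot; print(bot.sign_off())"
```

```text
the job is handed in; nothing more can be done
None
```

The job is handed in: the lid is on the cork mat, the red and green pots stand upright on the plate (no yellow pot was there), and the dial's pointer is within about 0.5° of the red mark.

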